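Thirty-degree check of a tilt sensor box

TASK

Calibrate the tilt sensor in the open grey box: press the logger console's large round key, then lift the box clear of the bench, tip it 30 degrees with its cable-gland end downward (no sideways lean) and hold it still there for about two seconds. Bring it level again, set it down (do not drop it) centred and lengthwise on the aluminium levelling plate, either end first, let go, and then press the console's bar-shaped key. Keep the battery holder in the box, never press the small round key between the other two, and leave everything else on the bench where it is.

Things in the scene. Friction and masses are not known exactly. Their poses are not given: they have to be found in the camera images.
- sensor_box: Open-topped grey plastic box, loose, 120 (x) x 56 (y) x 50 (z) mm, walls and floor 4 mm, about 0.2 kg. Origin: centre of its underside; x along its length towards the end with the black cable gland, z up. A blue sensor board, 12 mm high, is fixed to its floor at the -x end. Grip it across its 56 mm width wherever the jar and spool beside it leave room.
- gland_tip (a point): Outer end of the black round cable gland (20 mm diameter, 18 mm long) on the box's +x end wall: 78 mm from the box's origin along x and 28 mm above its underside.
- battery_pack: Black battery holder with two bare steel cells, 60 x 34 x 18 mm, 60 g, lying loose on the box's floor at the gland end. Origin: centre of its underside; x along its length.
- level_plate: Fixed aluminium levelling plate, 146 (x) x 80 (y) x 12 (z) mm, flat top. Origin: centre of its underside on the bench; x along its length.
- plate_top (a point): Centre of the levelling plate's top face, 12 mm above the bench; axes as the plate's.
- console: Fixed grey logger console, 110 (x) x 200 (y) x 40 (z) mm, with a dark display on its +x side and three keys in a row along y, 18 mm to the -x side of its middle. Origin: centre of its underside.
- start_key (a joint): Large round white key (36 mm diameter) at the console's +y end: travel in m, 0 up, 0.006 fully down (5 N); counts as pressed from 0.004.
- start_key_top (a point): Centre of the top of the large round key; moves down with it.
- clear_key (a joint): Small round white key (16 mm diameter) in the middle of the row, travel in m, 0 up, 0.006 down: not to be pressed.
- clear_key_top (a point): Centre of the top of the small round key.
- store_key (a joint): White bar-shaped key, 44 (x) x 22 (y) mm, at the console's -y end: travel in m, 0 up, 0.006 fully down (5 N); counts as pressed from 0.004.
- store_key_top (a point): Centre of the top of the bar-shaped key; moves down with it.
- flux_jar: Small amber jar with a cap, 44 mm diameter, 70 mm high, standing loose close beside one long side of the box. Origin: centre of its underside.
- solder_spool: Metal spool standing on its flange, 60 mm diameter, 44 mm high, loose beside the other long side of the box. Origin: centre of its underside.
- cutters: Pair of cutters with yellow handles lying beside the plate, 155 x 58 x 14 mm, loose. Origin: middle, at bench height; x towards the jaws.
- water_bottle: Clear water bottle, 64 mm diameter, 200 mm high, standing loose towards the back. Origin: centre of its underside.
- dish: White dish, 150 mm diameter, 18 mm high, loose, in front of the robot. Origin: centre of its underside.
- multimeter: Orange multimeter lying face up at the back, 150 x 80 x 42 mm, loose. Origin: centre of its underside.
- breadboard: White breadboard, 165 x 55 x 16 mm, loose, towards the right. Origin: centre of its underside; x along its length.

How it is judged:
By the outcome, as a careful person would: the job done as asked, in the order asked, and still so for the second after the job is handed in, with the robot touching nothing.
It also fails if it takes over 72 s, if anything falls off the work surface, if the arm or the gripper's body presses on something with over 40 N, if the wrist force passes 120 N, or if a joint passes its speed limit or range.

ROBOT

A 7-joint arm with a two-finger parallel gripper is mounted at the origin on the work surface. World frame = base frame: x ahead of the robot, y to its left, z up, the work surface at z = 0. Lengths are in m, angles in degrees, forces in N, time in s.
With the tool pointing down it reaches from about 0.425 to 0.875 m from the base axis. Payload 4.7 kg.
Tool frame: the origin (TCP) lies at the centre of the arm's flange, where the gripper is bolted on; the fingertips stand 182 mm ahead of it and the grasp point (between the pads) lies 164 mm ahead of it; z points along the fingers, x is the direction in which the jaws open and shut, and the axes are right-handed (so a half turn about z gives the same grasp; the last joint's range is limited). The gripper opens to 87 mm and grips with 3 to 60 N. Pads are 19 mm wide; open, the fingers measure 117 mm over their backs; the gripper's body (75 mm by 190 mm) begins 51 mm behind the grasp point.
Start: joints at [71.683, 18.392, -4.016, 83.108, 1.295, 78.541, -3.26], TCP at [0.213, -0.614, 0.405] pointing down, gripper open.
Joint ranges: [-163.93, 163.93], [-17.29, 119.83], [-79.2, 71.16], [3.27, 140.29], [-89.18, 269.18], [5.43, 117.66], [-154.24, 154.24]. Speed limits (degrees/s): [147.25, 147.25, 180, 180, 180, 180, 180].

INTERFACE

Orientations are given as [roll, pitch, yaw] about the fixed x, y, z axes, in that order (R = Rz(yaw) Ry(pitch) Rx(roll)).
In Python, from cell import env gives the robot as it stands. The module is installed in compiled form; this text tells all that it offers.
- The arm moves only by the tool carry_out, never from a script. Its argument "increments" is a list of rows, each a list of 5 numbers: the shift along the world's x, y, z in m, then the turn about the world's z in degrees, then the gripper's target within -1 to 1 (shut at 1, half-way at 0, fully open at -1). In form: [[dx, dy, dz, spin, jaw], ...]. A call has 1 to 20 rows; each row is the pose to reach, as a shift and turn from the pose commanded when the call began; what a row does not reach only later rows make up. A row lasts 1/10 s, in which the tool goes at most 50 mm and 8.59 degrees, less where a joint would pass 70% of its speed; a pose out of reach is approached as far as the arm can. A call with a gripper value outside its range is refused whole. The fingers move at their own pace and stop on an object; "grip_force" is the grip in N (left out, the last holds). Time passes only in rows, so rows that repeat a pose let the fingers close. It gives the time, the measured TCP pose, the force and the opening at its end, in the units of the state.
- env.get_obs(): the state, without advancing time (a new reading comes with each control period).
- env.read_camera(name): name is "scene" or "top"; returns (picture, depth): 480x640x3 uint8, red, green, blue; 480x640 float32, m along the optical axis (not along the pixel's ray), 0 where there is no reading.
- env.get_calibration(name): a dict with "K" (3x3 intrinsics, pixels), "camera_from_world" (4x4, takes a point from world to camera coordinates). Camera axes: x right, y down, z forward; pixel columns grow to the right and rows downward; lengths in m; the calibration is good to about 2 mm. A picture is of the moment at which its call begins. get_calibration takes no time and is no camera call.
- env.sign_off(): hands the job in, once; it reports no verdict.
The state is a dict: "time_s": time; "qpos": joint angles; "joint_velocities": joint speeds; "effort": joint torques, N m; "tool_pos": TCP position; "tool_rot": TCP orientation; "force": force on the tool from outside, world axes, zero at the start; "wrist_torque": the same for the moment, N m; "grip_width": finger opening in m.
Only numpy, scipy, OpenCV 4.12 (cv2) and the standard library are available. Lean on these libraries where they do the work, as an engineer would, in place of code of your own. Each camera call takes 0.05 s, during which the arm holds its last target.

## Working session

There is one attempt and no reset: what is moved stays moved. The work goes in short steps, Python scripts to look and compute and a tool call to move; the robot and the scene stay as the last step left them, time stands still between calls to the robot, and variables do not carry over. Pictures are saved under pics/ and viewed, and the job is handed in when it is done.

Besides the shell and the picture viewer there is one more tool, called by a JSON object that holds its "method" and its "body", one argument or row to a line. carry_out: Moves the arm, as the interface text tells. Its arguments: {"type":"object","properties":{"increments":{"type":"array"},"grip_force":{"type":"number"}},"required":["increments"]}

```bash
mkdir -p pics; cat > h.py <<'E'
import numpy as np, cv2
from cell import env
def grab(tag):
    out={}
    for n in ("scene","top"):
        p,d=env.read_camera(n); cv2.imwrite(f"pics/{n}_{tag}.png",p[:,:,::-1]); np.savez(f"/tmp/{n}_{tag}.npz",p=p,d=d); out[n]=(p,d)
    return out
def cal(n):
    c=env.get_calibration(n); return np.array(c["K"]),np.array(c["camera_from_world"])
def ray(n,u,v,z):
    K,T=cal(n); W=np.linalg.inv(T); d=W[:3,:3]@np.linalg.inv(K)@np.array([u,v,1.]); o=W[:3,3]
    return o+d*(z-o[2])/d[2]
def cloud(n,d):
    K,T=cal(n); W=np.linalg.inv(T); v,u=np.mgrid[:480,:640]
    P=np.stack([(u-K[0,2])/K[0,0]*d,(v-K[1,2])/K[1,1]*d,d],-1)
    return P@W[:3,:3].T+W[:3,3]
def proj(n,X):
    K,T=cal(n); p=T[:3,:3]@np.array(X)+T[:3,3]; p=K@p; return p[:2]/p[2]
E
python3 - <<'E'
from h import *
grab("a"); o=env.get_obs()
print({k:np.round(v,3) for k,v in o.items()})
for n in("scene","top"): print(cal(n)[0].round(1), np.linalg.inv(cal(n)[1]).round(3))
E
```

```text
{'time_s': np.float64(0.1), 'qpos': array([71.682, 18.434, -4.016, 83.167,  1.296, 78.541, -3.26 ]), 'joint_velocities': array([-0.021, -0.143,  0.065, -0.122, -0.124, -0.039, -0.049]), 'effort': array([ 0.0000e+00, -4.9257e+01, -4.0500e-01, -3.1340e+01, -6.4000e-02,
        3.9000e-02,  0.0000e+00]), 'tool_pos': array([ 0.213, -0.614,  0.404]), 'tool_rot': array([ 1.79994e+02,  9.70000e-02, -7.08710e+01]), 'force': array([ 0.463, -0.63 , -0.606]), 'wrist_torque': array([ 0.033, -0.009, -0.031]), 'grip_width': np.float64(0.087)}
[[591.    0.  322.4]
 [  0.  591.  241.8]
 [  0.    0.    1. ]] [[-0.786  0.379 -0.489  1.288]
 [ 0.618  0.504 -0.603  0.86 ]
 [ 0.019 -0.776 -0.63   1.028]
 [ 0.     0.     0.     1.   ]]
[[451.5   0.  311.8]
 [  0.  451.5 243. ]
 [  0.    0.    1. ]] [[ 0.012 -0.986  0.169  0.397]
 [-1.    -0.011  0.012 -0.063]
 [-0.01  -0.169 -0.986  1.106]
 [ 0.     0.     0.     1.   ]]
```

View pics/scene_a.png

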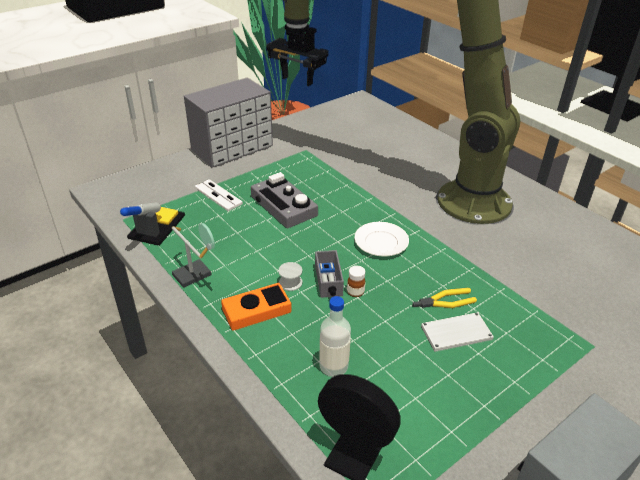

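View pics/top_a.png

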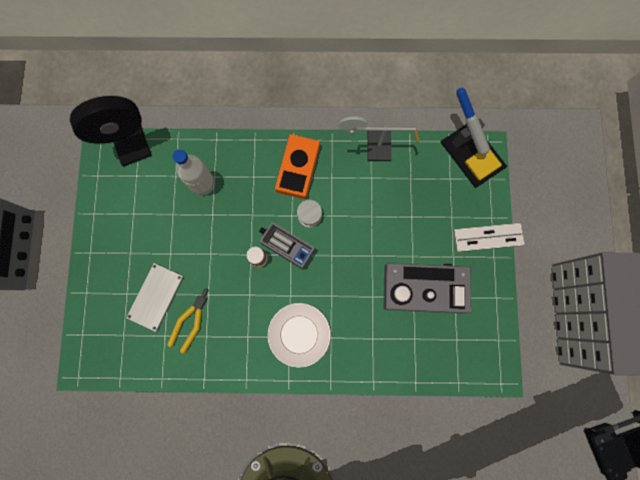

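```bash
python3 - <<'E'
from h import *
p=np.load("/tmp/top_a.npz")["p"][:,:,::-1]; s=np.load("/tmp/scene_a.npz")["p"][:,:,::-1]
a=cv2.resize(p[200:290,235:345],None,fx=6,fy=6,interpolation=cv2.INTER_CUBIC)
cv2.imwrite("pics/c1.png",a)
b=cv2.resize(s[230:320,260:400],None,fx=5,fy=5,interpolation=cv2.INTER_CUBIC); cv2.imwrite("pics/c2.png",b)
d=np.load("/tmp/top_a.npz")["d"]; C=cloud("top",d)
for n,(u,v) in dict(start=(402,294),clear=(430,295),store=(458,296),boxboard=(301,256),jar=(257,256),spool=(310,213),plate=(155,297),bench=(350,350)).items(): print(n,C[v,u].round(4))
# masks by height
def blob(x0,y0,x1,y1,zlo,zhi):
    m=np.zeros((480,640),bool); m[y0:y1,x0:x1]=True
    m&=(C[...,2]>zlo)&(C[...,2]<zhi)
    P=C[m]; r=cv2.minAreaRect((P[:,:2]*1000).astype(np.float32)); 
    print(len(P),[np.round(q,1) for q in r],P.mean(0).round(4))
blob(380,255,475,318,.03,.06)   # console
blob(120,255,190,340,.008,.02) #plate
blob(255,218,325,275,.043,.056) #box rim
blob(240,240,272,272,.06,.08) #jar
blob(292,195,330,232,.038,.05) # spool
E
```

```text
start [ 0.4599 -0.2594  0.0622]
clear [ 0.4584 -0.3237  0.0615]
store [ 0.4567 -0.3868  0.0643]
boxboard [ 0.5524 -0.0242  0.0136]
jar [0.5433 0.076  0.0691]
spool [ 0.6541 -0.0452  0.0396]
plate [0.4487 0.3278 0.0105]
bench [ 0.3289 -0.1446 -0.0024]
3645 [array([ 476.5, -324.8]), array([200.6, 110.2]), np.float64(88.0)] [ 0.477  -0.3219  0.041 ]
2103 [array([432.8, 292.6]), array([163.3, 145.8]), np.float64(67.1)] [0.442  0.3239 0.0115]
347 [array([583.1,   8.2]), array([141.2, 121.2]), np.float64(87.7)] [0.5846 0.0022 0.048 ]
235 [array([545.7,  82. ]), array([39.7, 37.7]), np.float64(45.6)] [0.5451 0.0816 0.0691]
463 [array([655.9, -41.8]), array([57.6, 58.1]), np.float64(44.0)] [ 0.6558 -0.0417  0.0434]
```

View pics/c1.png

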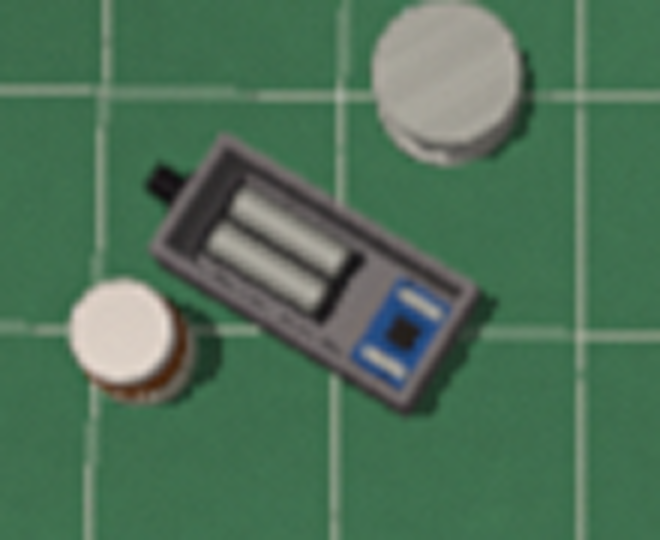

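View pics/c2.png

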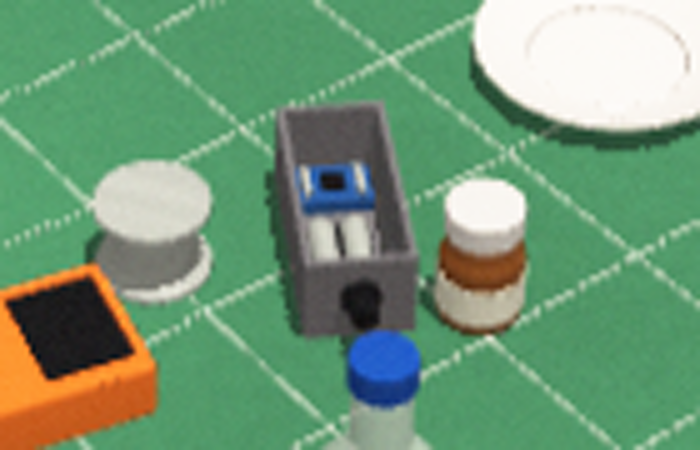

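```bash
cat >> h.py <<'E'
def cr(x,y,u0,v0,f): return u0+(x+.5)/f-.5, v0+(y+.5)/f-.5
E
python3 - <<'E'
from h import *
p=np.load("/tmp/top_a.npz")["p"]
c=[ray("top",*cr(x,y,235,200,6),.05)[:2] for x,y in [(225,137),(480,285),(408,408),(152,245)]]
c=np.array(c); print(c.round(4)); ce=c.mean(0); ax=(c[0]+c[3]-c[1]-c[2])/2
print("box",ce.round(4),"len",np.linalg.norm(ax),"w",np.linalg.norm(c[0]+c[1]-c[2]-c[3])/2,"yaw",np.degrees(np.arctan2(ax[1],ax[0])))
g=ray("top",*cr(165,182,235,200,6),.034); print("gland",g, (g[:2]-ce)@ax/np.linalg.norm(ax))
a=np.degrees(np.arctan2(ax[1],ax[0])); e=ax/np.linalg.norm(ax); n=np.array([-e[1],e[0]])
for nm,q in dict(jar=ray("top",*cr(120,331,235,200,6),.07),spool=ray("top",*cr(449,74,235,200,6),.044)).items(): print(nm,q.round(4),"in box frame",((q[:2]-ce)@e).round(4),((q[:2]-ce)@n).round(4))
# plate
r=p[:,:,0].astype(int); gch=p[:,:,1].astype(int)
m=((r>120)&(abs(r-gch)<40)); w=np.zeros_like(m); w[255:338,120:190]=1; m&=w
m=cv2.morphologyEx(m.astype(np.uint8),cv2.MORPH_OPEN,np.ones((5,5)))
k,l,st,cc=cv2.connectedComponentsWithStats(m); i=1+st[1:,4].argmax()
ct=cv2.findContours((l==i).astype(np.uint8),0,2)[0][0]
R=cv2.minAreaRect(ct); bx=cv2.boxPoints(R); print(R)
B=np.array([ray("top",*q,.012)[:2] for q in bx]); print("plate",B.round(4),B.mean(0).round(4),np.linalg.norm(B-np.roll(B,1,0),axis=1))
s=B-np.roll(B,1,0); j=np.linalg.norm(s,axis=1).argmax(); print("yaw",np.degrees(np.arctan2(s[j,1],s[j,0])))
# keys
m=(p.min(2)>190); w=np.zeros_like(m); w[262:315,382:474]=1; m=(m&w).astype(np.uint8)
k,l,st,cc=cv2.connectedComponentsWithStats(m)
for i in range(1,k):
  if st[i,4]>20: print("key",st[i],cc[i].round(1),ray("top",*cc[i],.06).round(4))
a=cv2.resize(p[250:345,110:220,::-1],None,fx=6,fy=6,interpolation=cv2.INTER_CUBIC); cv2.imwrite("pics/c3.png",a)
a=cv2.resize(p[250:320,375:485,::-1],None,fx=6,fy=6,interpolation=cv2.INTER_CUBIC); cv2.imwrite("pics/c4.png",a)
E
```

```text
[[ 0.6276  0.0451]
 [ 0.5689 -0.0573]
 [ 0.5197 -0.0296]
 [ 0.5835  0.0729]]
box [0.5749 0.0078] len 0.11940193986180907 w 0.054229935354947516 yaw 59.12892820679144
gland [0.61224683 0.07053267 0.034     ] 0.07301114870572549
jar [0.5461 0.0816 0.07  ] in box frame 0.0486 0.0627
spool [ 0.6558 -0.0438  0.044 ] in box frame -0.0028 -0.0959
((153.89999389648438, 296.70001220703125), (32.64659118652344, 62.162689208984375), 26.56505012512207)
plate [[0.3996 0.3952]
 [0.5347 0.3379]
 [0.4997 0.264 ]
 [0.3661 0.3224]] [0.45   0.3298] [0.0801341  0.14678545 0.08179594 0.14584568]
yaw -22.971264354906356
key [396 288  12  12  60] [399.6 294.8] [ 0.4582 -0.2543  0.06  ]
```

View pics/c3.png

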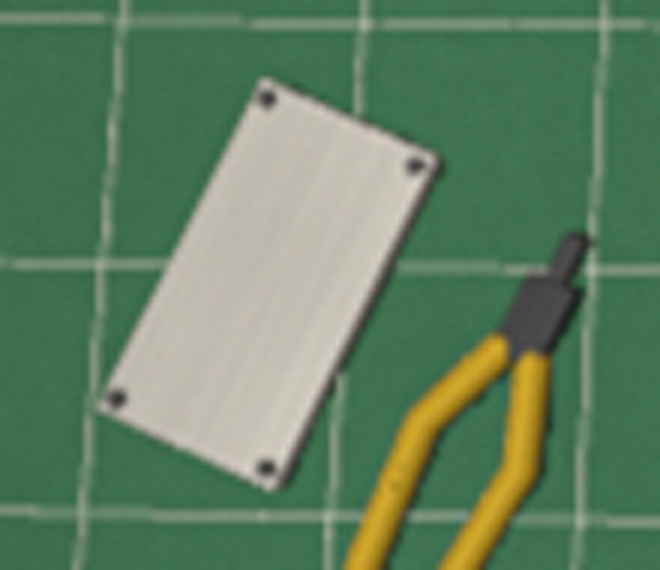

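View pics/c4.png

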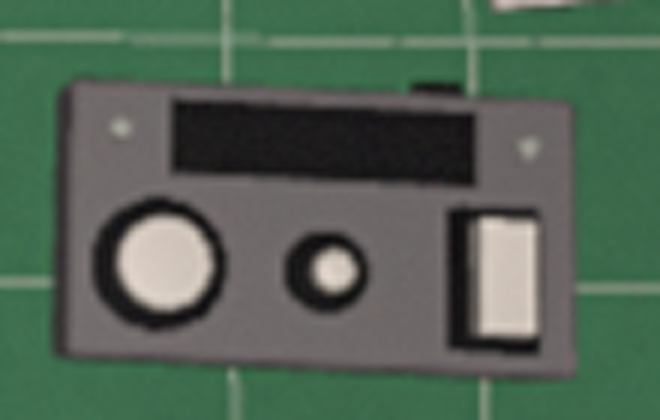

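```bash
python3 - <<'E'
from h import *
s=np.load("/tmp/scene_a.npz")["p"]
a=cv2.resize(s[165:235,235:335,::-1],None,fx=7,fy=7,interpolation=cv2.INTER_CUBIC); cv2.imwrite("pics/c5.png",a)
for z in (.058,.062):
  for n,(x,y) in dict(start=(165,262),clear=(335,270),store=(508,277)).items(): print(z,n,ray("top",*cr(x,y,375,250,6),z).round(4))
B=np.array([ray("top",*cr(x,y,110,250,6),.012)[:2] for x,y in [(262,78),(440,160),(278,488),(100,405)]])
print("plate",B.round(4),B.mean(0).round(4),np.linalg.norm(B-np.roll(B,1,0),axis=1)); v=B[0]+B[1]-B[2]-B[3]; print(np.degrees(np.arctan2(v[1],v[0])))
d=np.load("/tmp/top_a.npz")["d"]; C=cloud("top",d)
m=np.zeros((480,640),bool); m[258:318,380:475]=1
m&=(C[...,2]>.052); k,l,st,cc=cv2.connectedComponentsWithStats(m.astype(np.uint8))
for i in range(1,k):
  if st[i,4]>8: P=C[l==i]; print(st[i],P.mean(0).round(4),np.median(P[:,2]).round(4),P.min(0).round(4),P.max(0).round(4))
b=C[340:380,350:500]; print("bench",np.median(b[...,2]))
E
```

```text
0.058 start [ 0.4619 -0.2604  0.058 ]
0.058 clear [ 0.4596 -0.3255  0.058 ]
0.058 store [ 0.4577 -0.3916  0.058 ]
0.062 start [ 0.4616 -0.2597  0.062 ]
0.062 clear [ 0.4593 -0.3245  0.062 ]
0.062 store [ 0.4575 -0.3904  0.062 ]
plate [[0.5323 0.3376]
 [0.4996 0.2627]
 [0.3682 0.3194]
 [0.3999 0.3931]] [0.45   0.3282] [0.14360326 0.08172151 0.14312203 0.08029521]
-23.044558651063657
[392 284  19  19 230] [ 0.46   -0.2567  0.0684] 0.0601 [ 0.3974 -0.2798  0.052 ] [ 0.4836 -0.0631  1.1061]
[452 286  12  22 213] [ 0.456  -0.3859  0.0683] 0.0643 [ 0.3974 -0.3994  0.0521] [ 0.4804 -0.0631  1.1061]
[426 289  10  13  60] [ 0.458  -0.3247  0.0577] 0.0585 [ 0.445  -0.3377  0.0521] [ 0.4728 -0.3163  0.064 ]
bench -0.0008106181567187898
```

View pics/c5.png

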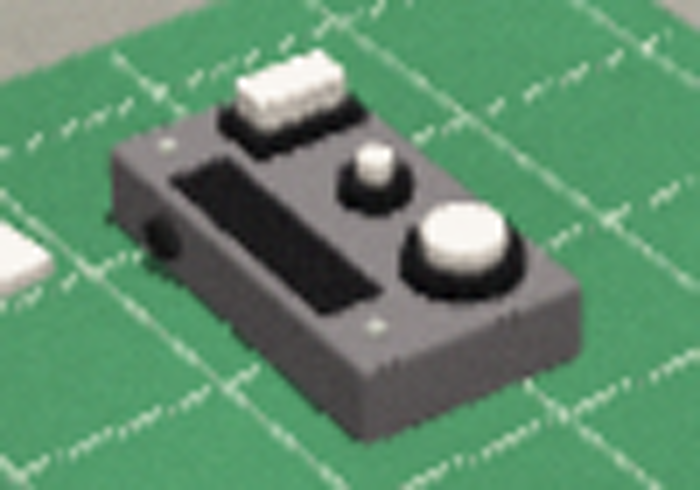

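{"method": "carry_out", "body": {
  "increments": [
    [0.249, 0.354, 0, 40, 1],
    [0.249, 0.354, 0, 40, 1],
    [0.249, 0.354, 0, 40, 1],
    [0.249, 0.354, 0, 40, 1],
    [0.249, 0.354, 0, 40, 1],
    [0.249, 0.354, 0, 40, 1],
    [0.249, 0.354, 0, 40, 1],
    [0.249, 0.354, 0, 40, 1],
    [0.249, 0.354, 0, 40, 1],
    [0.249, 0.354, 0, 40, 1],
    [0.249, 0.354, -0.08, 40, 1],
    [0.249, 0.354, -0.13, 40, 1],
    [0.249, 0.354, -0.13, 40, 1],
    [0.249, 0.354, -0.13, 40, 1]
  ],
  "grip_force": 20
}}

```text
time_s: 1.5
tool_pos: [0.4592, -0.26, 0.2699]
tool_rot: [180.0, 0.6, -30.9]
force: [0.0, 0.3, 1.0]
grip_width: 0.0004
```

```bash
python3 - <<'E'
from h import *
grab("b"); o=env.get_obs(); print(o["tool_pos"],o["tool_rot"],o["joint_velocities"])
p=np.load("/tmp/scene_b.npz")["p"]
cv2.imwrite("pics/c6.png",cv2.resize(p[90:235,235:395,::-1],None,fx=4,fy=4,interpolation=cv2.INTER_CUBIC))
E
```

```text
[ 0.46179644 -0.26081417  0.27515201] [ 1.79998639e+02  2.23329518e-02 -3.09220523e+01] [ 0.03282491 -1.6803584  -0.40075814 -2.4382781  -0.18035677 -0.25526978
 -0.1185537 ]
```

View pics/c6.png

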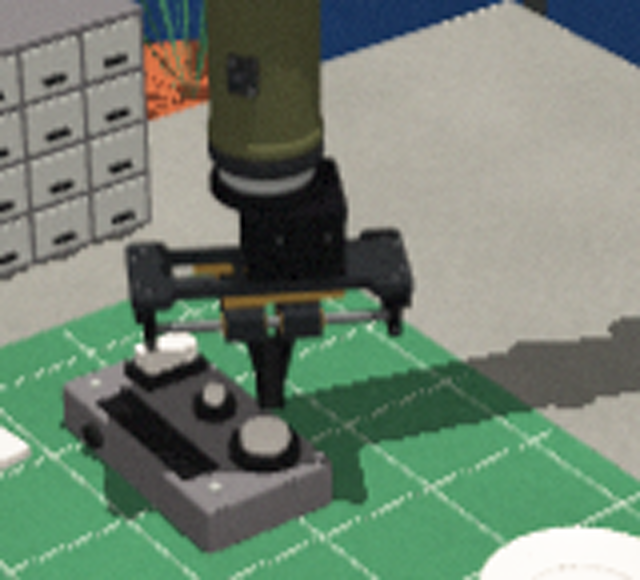

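{"method": "carry_out", "body": {
  "increments": [
    [0, 0, -0.015, 0, 1],
    [0, 0, -0.026, 0, 1],
    [0, 0, -0.03, 0, 1],
    [0, 0, -0.033, 0, 1],
    [0, 0, -0.035, 0, 1],
    [0, 0, -0.037, 0, 1],
    [0, 0, -0.037, 0, 1],
    [0, 0, -0.037, 0, 1]
  ]
}}

```text
time_s: 2.4
tool_pos: [0.4618, -0.2601, 0.2386]
tool_rot: [180.0, 0.0, -30.9]
force: [-3.9, 0.8, 8.0]
grip_width: 0.0004
```

{"method": "carry_out", "body": {
  "increments": [
    [0, 0, -0.001, 0, 1],
    [0, 0, -0.002, 0, 1],
    [0, 0, -0.002, 0, 1],
    [0, 0, -0.002, 0, 1]
  ]
}}

```text
time_s: 2.8
tool_pos: [0.4619, -0.26, 0.2384]
tool_rot: [179.9, 0.0, -30.9]
force: [-7.4, 3.8, 19.7]
grip_width: 0.0005
```

{"method": "carry_out", "body": {
  "increments": [
    [0, 0, 0.03, 0, 1],
    [0, 0, 0.07, 0, -1],
    [0.02, 0.05, 0.07, 0, -1],
    [0.04, 0.1, 0.07, 0, -1],
    [0.0925, 0.2334, 0.07, 0, -1],
    [0.0925, 0.2334, 0.07, 0, -1],
    [0.0925, 0.2334, 0.07, 0, -1],
    [0.0925, 0.2334, 0.05, 0, -1],
    [0.0925, 0.2334, 0.05, 0, -1],
    [0.0925, 0.2334, 0.05, 0, -1]
  ]
}}

```text
time_s: 3.8
tool_pos: [0.5543, -0.0277, 0.2855]
tool_rot: [180.0, 0.0, -30.9]
force: [0.1, -0.5, 0.2]
grip_width: 0.0644
```

```bash
python3 - <<'E'
from h import *
grab("c"); o=env.get_obs(); print(o["tool_pos"],o["tool_rot"])
p=np.load("/tmp/scene_c.npz")["p"]
cv2.imwrite("pics/c7.png",cv2.resize(p[150:310,250:420,::-1],None,fx=4,fy=3.7,interpolation=cv2.INTER_CUBIC))
E
```

```text
[ 0.55455559 -0.02844772  0.28633256] [ 1.79984288e+02 -6.78085716e-02 -3.10357079e+01]
```

View pics/c7.png

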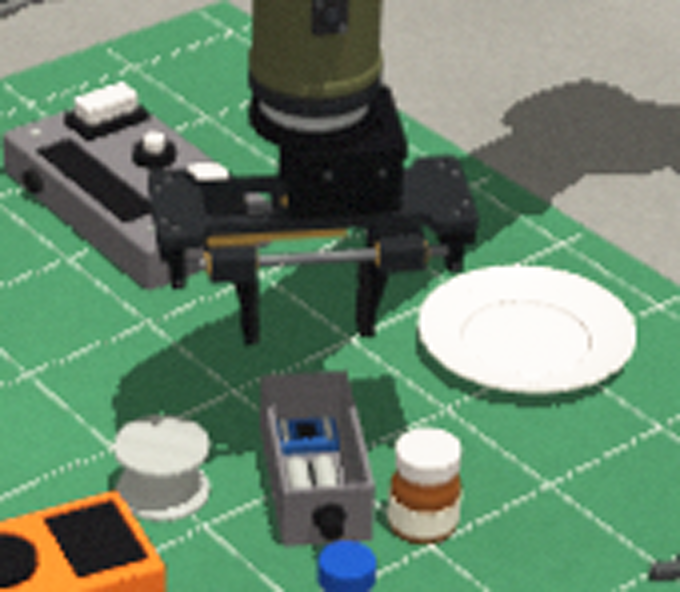

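{"method": "carry_out", "body": {
  "increments": [
    [0, 0, -0.02, 0, -1],
    [0, 0, -0.04, 0, -1],
    [0, 0, -0.06, 0, -1],
    [0, 0, -0.075, 0, -1],
    [0, 0, -0.085, 0, -1],
    [0, 0, -0.092, 0, -1],
    [0, 0, -0.092, 0, -1],
    [0, 0, -0.092, 0, 1],
    [0, 0, -0.092, 0, 1],
    [0, 0, -0.092, 0, 1],
    [0, 0, -0.092, 0, 1],
    [0, 0, -0.092, 0, 1],
    [0, 0, -0.092, 0, 1],
    [0, 0, -0.092, 0, 1]
  ],
  "grip_force": 4
}}

```text
time_s: 5.3
tool_pos: [0.5544, -0.0266, 0.194]
tool_rot: [180.0, 0.0, -30.9]
force: [-2.6, -0.8, 2.9]
grip_width: 0.0562
```

{"method": "carry_out", "body": {
  "increments": [
    [0.0005, 0.001, 0.003, 0, 1],
    [0.001, 0.002, 0.006, 0, 1],
    [0.0016, 0.003, 0.009, 0, 1],
    [0.0024, 0.0042, 0.013, 0, 1],
    [0.0034, 0.0058, 0.017, 0, 1],
    [0.0034, 0.0058, 0.017, 0, 1],
    [0.0034, 0.0058, 0.017, 0, 1]
  ]
}}

```text
time_s: 6.0
tool_pos: [0.5582, -0.0207, 0.2112]
tool_rot: [-180.0, -0.1, -30.9]
force: [-0.3, -0.3, -1.3]
grip_width: 0.0555
```

```bash
python3 - <<'E'
from h import *
grab("d"); o=env.get_obs(); print(o["tool_pos"],o["force"],o["grip_width"])
p=np.load("/tmp/scene_d.npz")["p"]
cv2.imwrite("pics/c8.png",cv2.resize(p[200:310,270:390,::-1],None,fx=6,fy=5.4,interpolation=cv2.INTER_CUBIC))
p=np.load("/tmp/top_d.npz")["p"]
cv2.imwrite("pics/c8t.png",cv2.resize(p[200:290,235:345,::-1],None,fx=6,fy=6,interpolation=cv2.INTER_CUBIC))
E
```

```text
[ 0.55812621 -0.02079508  0.21095598] [-0.18525879 -0.38687571 -1.22532773] 0.0561821858387747
```

View pics/c8.png

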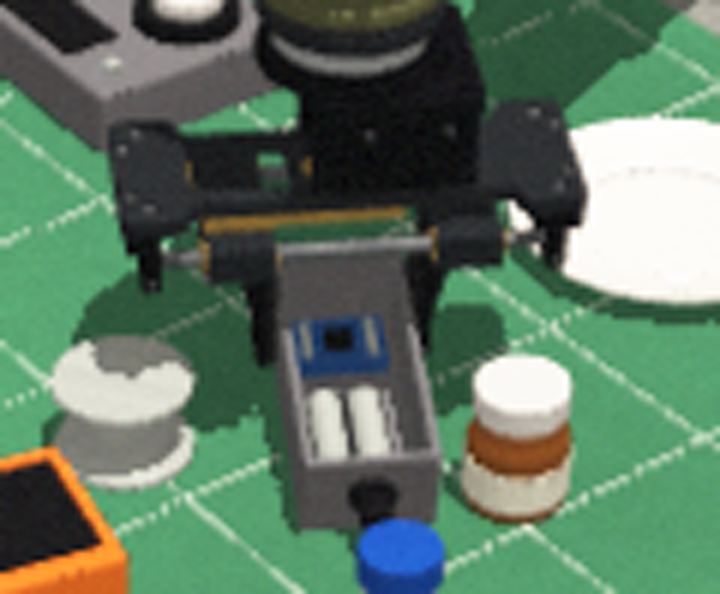

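View pics/c8t.png

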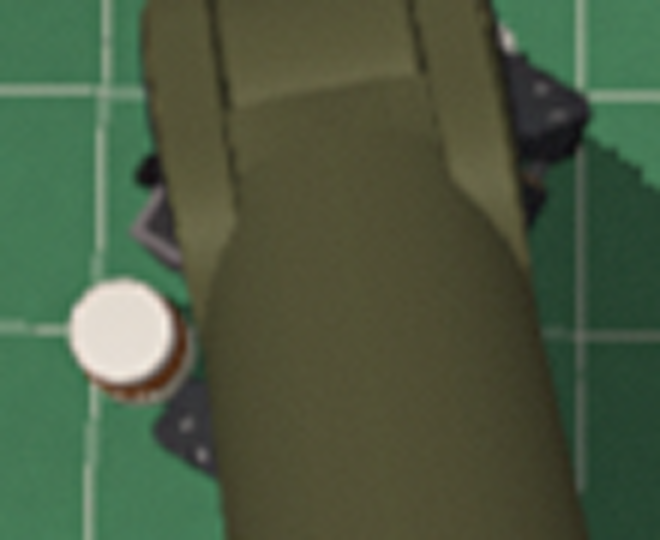

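{"method": "carry_out", "body": {
  "increments": [
    [0.001, 0.0016, 0.003, 0, 1],
    [0.0023, 0.0039, 0.0075, 0, 1],
    [0.0036, 0.006, 0.0115, 0, 1],
    [0.0049, 0.0082, 0.0155, 0, 1],
    [0.0064, 0.0107, 0.0193, 0, 1],
    [0.008, 0.0134, 0.023, 0, 1],
    [0.0096, 0.016, 0.0262, 0, 1],
    [0.0111, 0.0186, 0.029, 0, 1],
    [0.0111, 0.0186, 0.029, 0, 1],
    [0.0111, 0.0186, 0.029, 0, 1]
  ]
}}

```text
time_s: 7.1
tool_pos: [0.5692, -0.002, 0.24]
tool_rot: [-180.0, -0.0, -30.9]
force: [0.3, 0.0, -1.0]
grip_width: 0.0559
```

```bash
cat >> h.py <<'E'
def look(tag,fx=5,c=(200,320,260,400)):
    grab(tag); o=env.get_obs(); print(o["time_s"],o["tool_pos"],o["force"],o["grip_width"])
    p=np.load(f"/tmp/scene_{tag}.npz")["p"]
    cv2.imwrite(f"pics/z_{tag}.png",cv2.resize(p[c[0]:c[1],c[2]:c[3],::-1],None,fx=fx,fy=fx,interpolation=cv2.INTER_CUBIC))
E
python3 -c "
from h import *
look('e')"
```

```text
7.2 [ 0.56908603 -0.00219658  0.23978684] [ 0.36151743  0.82419245 -1.7165047 ] 0.055879981463916574
```

View pics/z_e.png

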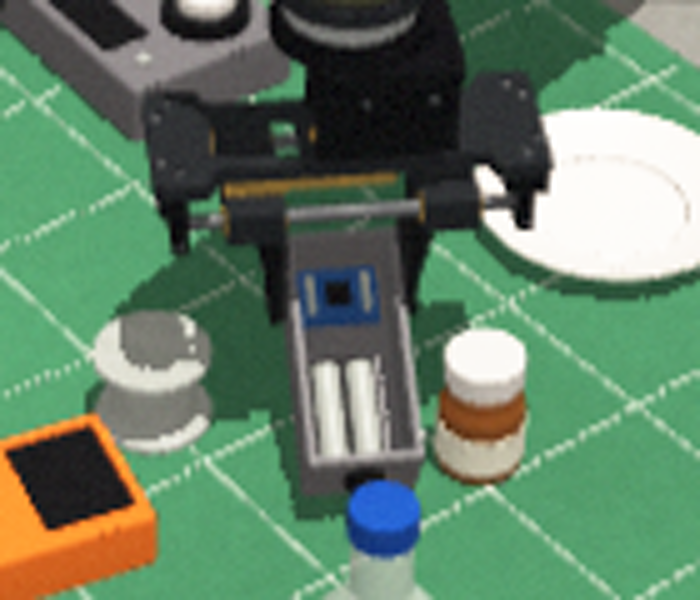

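{"method": "carry_out", "body": {
  "increments": [
    [0, 0, 0, 0, 1],
    [0, 0, 0, 0, 1],
    [0, 0, 0, 0, 1],
    [0, 0, 0.003, 0, 1],
    [0, 0, 0.01, 0, 1],
    [0, 0, 0.02, 0, 1],
    [0, 0, 0.035, 0, 1],
    [0, 0, 0.05, 0, 1],
    [0, 0, 0.06, 0, 1],
    [0, 0, 0.06, 0, 1],
    [0, 0, 0.06, 0, 1]
  ],
  "grip_force": 50
}}

```text
time_s: 8.3
tool_pos: [0.5689, -0.0024, 0.3001]
tool_rot: [180.0, -0.0, -30.9]
force: [-0.1, -0.2, -4.1]
grip_width: 0.0557
```

```bash
python3 -c "
from h import *
look('f',5,(180,300,260,400))"
```

```text
8.4 [ 0.56859726 -0.00246232  0.29912599] [-0.34383371  0.11773238 -2.50515184] 0.055478892865421084
```

View pics/z_f.png

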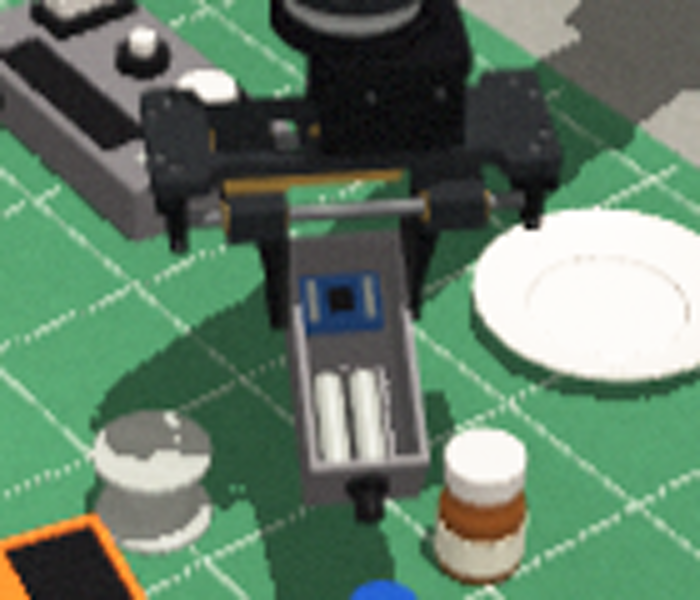

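```bash
cat >> h.py <<'E'
def rayplane(n,u,v,p0,nn):
    K,T=cal(n); W=np.linalg.inv(T); d=W[:3,:3]@np.linalg.inv(K)@np.array([u,v,1.]); o=W[:3,3]
    return o+d*(((p0-o)@nn)/(d@nn))
E
python3 - <<'E'
from h import *
o=env.get_obs(); t=o["tool_pos"]; G=t-np.array([0,0,.164]); yaw=np.radians(59.1)
e=np.array([np.cos(yaw),np.sin(yaw),0]); n=np.array([-e[1],e[0],0])
d=np.load("/tmp/scene_f.npz")["d"]; C=cloud("scene",d)
for nm,(x,y),off in [("rimL",(308,470),-28),("rimR",(428,460),28),("mid",(368,465),0)]:
    u,v=cr(x,y,260,180,5); P=rayplane("scene",u,v,G+n*off*.001,n); r=P-G; h,z=r@e,r[2]
    print(nm,(h*1000).round(1),(z*1000).round(1),"r",np.hypot(h,z)*1000,"tilt",np.degrees(np.arctan2(20,100)-np.arctan2(z,h)))
# floor plane fit from depth between board and battery + board top
def pl(x0,y0,x1,y1):
    u0,v0=cr(x0,y0,260,180,5);u1,v1=cr(x1,y1,260,180,5)
    P=C[int(v0):int(v1)+1,int(u0):int(u1)+1].reshape(-1,3); return P
A=pl(312,285,380,325); c=A.mean(0); nv=np.linalg.svd(A-c)[2][2]; nv*=np.sign(nv[2]); print("board n",(nv@e,nv@n,nv[2]),np.degrees(np.arctan2(nv@e,nv[2])),np.degrees(np.arctan2(nv@n,nv[2])),len(A))
F=pl(310,340,395,365); f=F.mean(0); r=f-G; print("floor",r@e,r@n,r[2],len(F))
r=c-G; print("board c",r@e,r@n,r[2])
E
```

```text
rimL 79.5 -48.6 r 93.15724841716408 tilt 42.77399140204568
rimR 87.4 -40.6 r 96.32561312820133 tilt 36.21419415233972
mid 83.7 -44.3 r 94.72179594828123 tilt 39.20747725738417
board n (np.float64(0.4895494113303948), np.float64(0.07414362495161396), np.float64(0.8688176429752669)) 29.399791225862057 4.877719867221226 126
floor 0.010350450179869186 0.0010211577802681808 -0.03410151287265431 108
board c -0.004983906382831377 0.00018391776257286753 -0.01643189320211709
```

```bash
python3 - <<'E'
from h import *
o=env.get_obs(); t=o["tool_pos"]; G=t-np.array([0,0,.164]); yaw=np.radians(59.1)
e=np.array([np.cos(yaw),np.sin(yaw),0]); n=np.array([-e[1],e[0],0]); k=np.array([0,0,1.])
for th in (26,28,30,32,34):
    a=np.radians(th); ex=np.cos(a)*e-np.sin(a)*k; ez=np.sin(a)*e+np.cos(a)*k
    out=[]
    for X in [(60,28,50),(60,-28,50),(-60,28,50),(-60,-28,50),(78,0,28)]:
        P=G+ex*(X[0]+40)*.001+n*X[1]*.001+ez*(X[2]-30)*.001
        u,v=proj("scene",P); out.append((round((u+.5-260)*5),round((v+.5-180)*5)))
    print(th,out)
d=np.load("/tmp/scene_f.npz")["d"]; C=cloud("scene",d)
def at(x,y):
    u,v=cr(x,y,260,180,5); P=C[int(round(v)),int(round(u))]-G; return np.round([P@e*1000,P@n*1000,P[2]*1000],1)
print("rim left", [at(x,y) for x,y in [(296,330),(299,370),(303,410),(306,450)]])
print("rim right",[at(x,y) for x,y in [(412,330),(415,370),(419,410),(423,445)]])
print("rim front",[at(x,465-(x-308)/12) for x in (320,340,360,380,400,415)])
print("rim back",[at(x,238) for x in (300,330,360,390)])
A=[]
# wide plane fit of the floor+board tops
E
```

```text
26 [(434, 453), (315, 462), (403, 224), (288, 231), (374, 511)]
28 [(433, 457), (314, 466), (403, 224), (288, 232), (374, 513)]
30 [(432, 461), (314, 470), (404, 225), (289, 232), (373, 516)]
32 [(432, 465), (313, 473), (404, 226), (289, 233), (372, 518)]
34 [(431, 468), (313, 477), (404, 227), (289, 234), (371, 520)]
rim left [array([ 37.4, -28.8,   1.8]), array([ 45.5, -29.5, -16.2]), array([ 63.1, -29.2, -26.2]), array([ 83.5, -29.3, -33.5])]
rim right [array([39.4, 26.2, -1.4]), array([61.3, 25.5, -7.9]), array([ 72.7,  24.3, -22.8]), array([ 93.3,  23.6, -26.7])]
rim front [array([ 94.4, -23.6, -30.6]), array([ 97.3, -14.6, -28.9]), array([ 98.4,  -5.4, -28.7]), array([ 95.1,   4.5, -29.5]), array([ 98.2,  13.4, -27.6]), array([ 94.1,  21.3, -32.1])]
rim back [array([ -4.7, -21.5,  25.7]), array([-5.1, -6.9, 24.3]), array([-4.5,  7.6, 23.5]), array([-2.9, 22. , 23.6])]
```

{"method": "carry_out", "body": {
  "increments": [
    [0, 0, 0, 0, 1],
    [0, 0, 0, 0, 1],
    [0, 0, 0, 0, 1],
    [0, 0, 0, 0, 1],
    [0, 0, 0, 0, 1],
    [0, 0, 0, 0, 1],
    [0, 0, 0, 0, 1],
    [0, 0, 0, 0, 1],
    [0, 0, 0, 0, 1],
    [0, 0, 0, 0, 1],
    [0, 0, 0, 0, 1],
    [0, 0, 0, 0, 1],
    [0, 0, 0, 0, 1],
    [0, 0, 0, 0, 1],
    [0, 0, 0, 0, 1],
    [0, 0, 0, 0, 1],
    [0, 0, 0, 0, 1],
    [0, 0, 0, 0, 1],
    [0, 0, 0, 0, 1],
    [0, 0, 0, 0, 1]
  ]
}}

```text
time_s: 10.4
tool_pos: [0.5689, -0.0023, 0.2998]
tool_rot: [180.0, -0.0, -30.9]
force: [-0.7, 0.3, -2.9]
grip_width: 0.0556
```

```bash
python3 -c "
from h import *
look('g',5,(180,300,260,400))
a=np.load('/tmp/scene_f.npz')['p'].astype(int);b=np.load('/tmp/scene_g.npz')['p'].astype(int)
print(abs(a-b)[215:290,310:350].mean(),abs(a-b)[250:300,360:400].mean())
Cs=[cloud('scene',np.load(f'/tmp/scene_{t}.npz')['d']) for t in 'fg']
for C in Cs: print(C[237:246,322:337].reshape(-1,3).mean(0).round(4), C[255:270,322:340].reshape(-1,3).mean(0).round(4))"
```

```text
10.5 [ 0.56894073 -0.00235112  0.29977638] [ 0.23780589  0.07252739 -2.92108057] 0.055443906181384256
3.6194444444444445 1.9158333333333333
[ 0.5659 -0.0046  0.1168] [0.5979 0.042  0.0979]
[ 0.5658 -0.0047  0.1168] [0.5954 0.039  0.0945]
```

View pics/z_g.png

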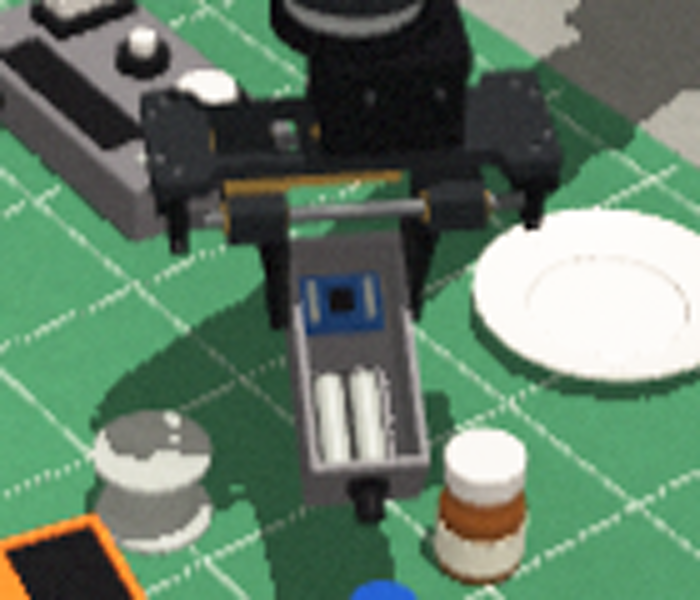

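{"method": "carry_out", "body": {
  "increments": [
    [0, 0, 0, 0, 1],
    [0, 0, 0, 0, 1],
    [0, 0, 0, 0, 1],
    [0, 0, 0.01, 0, 1],
    [0, 0, 0.03, 0, 1],
    [0, 0, 0.055, 2, 1],
    [0, 0.005, 0.08, 6, 1],
    [0, 0.015, 0.095, 11, 1],
    [-0.005, 0.03, 0.1, 17, 1],
    [-0.012, 0.05, 0.1, 24, 1],
    [-0.022, 0.075, 0.1, 31, 1],
    [-0.033, 0.105, 0.1, 38, 1],
    [-0.044, 0.135, 0.1, 45, 1],
    [-0.055, 0.165, 0.1, 52, 1],
    [-0.066, 0.195, 0.1, 59, 1],
    [-0.077, 0.225, 0.1, 66, 1],
    [-0.087, 0.255, 0.1, 73, 1],
    [-0.095, 0.28, 0.1, 80, 1],
    [-0.102, 0.3, 0.1, 86, 1],
    [-0.106, 0.317, 0.1, 91, 1]
  ]
}}

```text
time_s: 12.5
tool_pos: [0.4619, 0.3163, 0.4009]
tool_rot: [180.0, -0.1, 60.5]
force: [-0.0, 1.2, -3.4]
grip_width: 0.0563
```

{"method": "carry_out", "body": {
  "increments": [
    [-0.001, 0.006, 0, 4, 1],
    [-0.002, 0.01, 0, 6.5, 1],
    [-0.002, 0.01, -0.01, 7, 1],
    [-0.002, 0.01, -0.03, 7, 1],
    [-0.002, 0.01, -0.055, 7, 1],
    [-0.002, 0.01, -0.075, 7, 1],
    [-0.002, 0.01, -0.09, 7, 1],
    [-0.002, 0.01, -0.1, 7, 1],
    [-0.002, 0.01, -0.1, 7, 1],
    [-0.002, 0.01, -0.1, 7, 1],
    [-0.002, 0.01, -0.1, 7, 1]
  ]
}}

```text
time_s: 13.6
tool_pos: [0.4613, 0.3251, 0.3009]
tool_rot: [179.9, -0.1, 67.1]
force: [0.1, -0.2, -2.9]
grip_width: 0.0557
```

```bash
python3 -c "
from h import *
look('h',4,(180,360,360,560)); print(env.get_obs()['tool_rot'])
p=np.load('/tmp/top_h.npz')['p']
cv2.imwrite('pics/zt_h.png',cv2.resize(p[220:350,100:240,::-1],None,fx=4.5,fy=4.5,interpolation=cv2.INTER_CUBIC))"
```

```text
13.7 [0.46118616 0.32499433 0.30072515] [ 0.29028101 -0.64933439 -3.73114942] 0.055680067258872895
[ 1.79935107e+02 -7.54720058e-02  6.71266846e+01]
```

View pics/z_h.png

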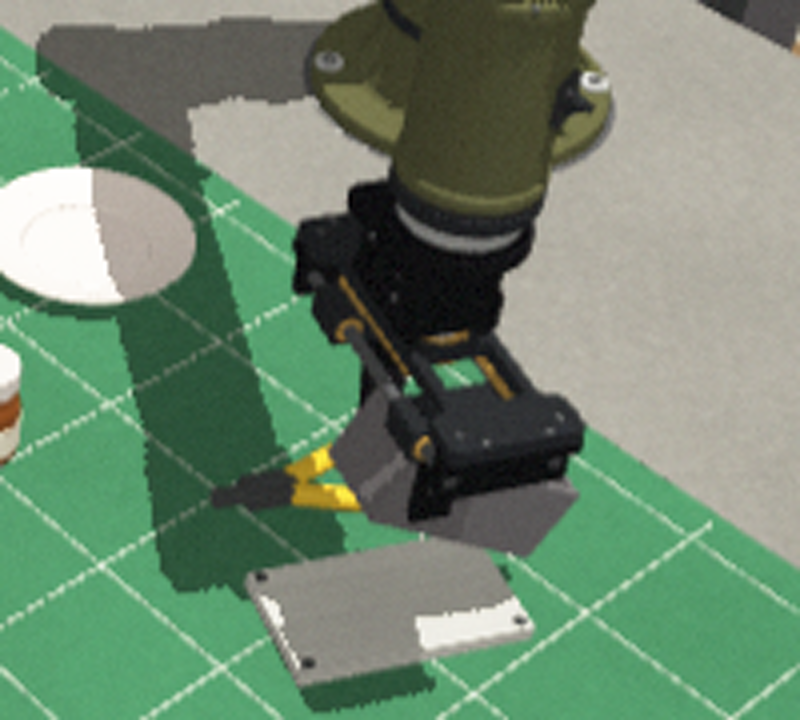

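View pics/zt_h.png

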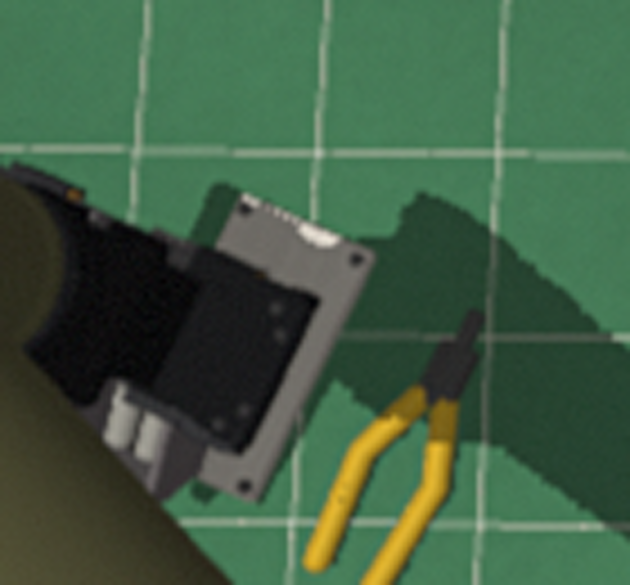

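{"method": "carry_out", "body": {
  "increments": [
    [-0.0005, -0.0006, -0.015, 0, 1],
    [-0.0005, -0.0006, -0.03, 0, 1],
    [-0.0005, -0.0006, -0.04, 0, 1],
    [-0.0005, -0.0006, -0.044, 0, 1],
    [-0.0005, -0.0006, -0.046, 0, 1],
    [-0.0005, -0.0006, -0.046, 0, 1],
    [-0.0005, -0.0006, -0.046, 0, 1],
    [-0.0005, -0.0006, -0.046, 0, 1]
  ]
}}

```text
time_s: 14.5
tool_pos: [0.4606, 0.3243, 0.2543]
tool_rot: [180.0, -0.0, 67.1]
force: [0.5, 0.1, -2.7]
grip_width: 0.0558
```

{"method": "carry_out", "body": {
  "increments": [
    [0, 0, -0.0005, 0, 1],
    [0, 0, -0.001, 0, 1],
    [0, 0, -0.0015, 0, 1],
    [0, 0, -0.0015, 0, 1],
    [0, 0, -0.0015, 0, 1]
  ]
}}

```text
time_s: 15.0
tool_pos: [0.4604, 0.3241, 0.2523]
tool_rot: [-180.0, -0.0, 67.1]
force: [-0.0, -0.2, -3.5]
grip_width: 0.0563
```

```bash
python3 -c "
from h import *
look('i',4,(200,360,400,560))"
```

```text
15.1 [0.46042993 0.32408746 0.25229426] [-0.51262375  0.0253986  -3.52894328] 0.05549756655277733
```

View pics/z_i.png

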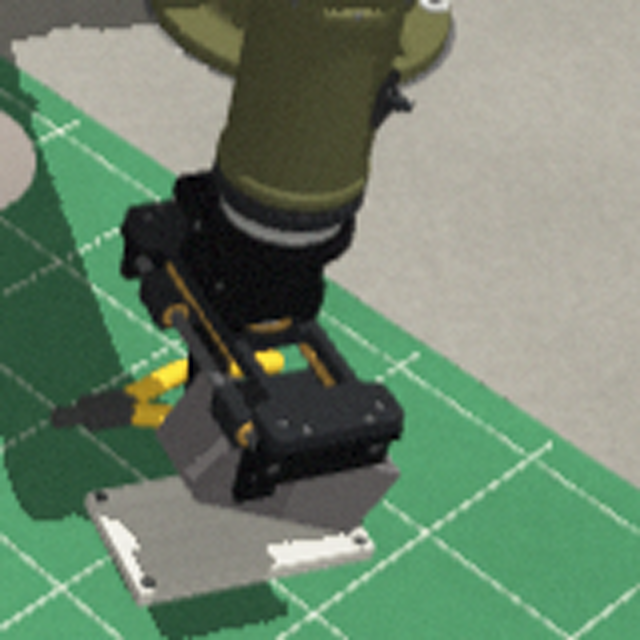

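{"method": "carry_out", "body": {
  "increments": [
    [0, 0, -0.0005, 0, 1],
    [0, 0, -0.001, 0, 1],
    [0, 0, -0.0015, 0, 1],
    [0, 0, -0.0015, 0, 1],
    [0, 0, -0.0015, 0, 1]
  ]
}}

```text
time_s: 15.6
tool_pos: [0.4607, 0.3241, 0.2514]
tool_rot: [180.0, -0.0, 67.1]
force: [0.1, -1.9, 5.2]
grip_width: 0.0559
```

{"method": "carry_out", "body": {
  "increments": [
    [0, 0, 0, 0, 1],
    [0, 0, 0, 0, 1],
    [0, 0, 0, 0, 1],
    [0.0021, -0.0009, -0.002, 0, 1],
    [0.0042, -0.0018, -0.0043, 0, 1],
    [0.0065, -0.0028, -0.0073, 0, 1],
    [0.0088, -0.0038, -0.0105, 0, 1],
    [0.0111, -0.0047, -0.0135, 0, 1],
    [0.0134, -0.0057, -0.0172, 0, 1],
    [0.0157, -0.0067, -0.021, 0, 1],
    [0.0179, -0.0076, -0.025, 0, 1],
    [0.02, -0.0085, -0.0288, 0, 1],
    [0.02, -0.0085, -0.0288, 0, 1],
    [0.02, -0.0085, -0.0288, 0, 1]
  ],
  "grip_force": 4
}}

```text
time_s: 17.0
tool_pos: [0.4805, 0.3153, 0.2218]
tool_rot: [180.0, 0.0, 67.1]
force: [-0.3, 0.3, -1.7]
grip_width: 0.0561
```

```bash
python3 -c "
from h import *
look('j',4,(200,360,400,560))"
```

```text
17.1 [0.48047414 0.3154183  0.22202776] [-0.51226648 -0.83228485 -2.91539972] 0.05610555137652959
```

View pics/z_j.png

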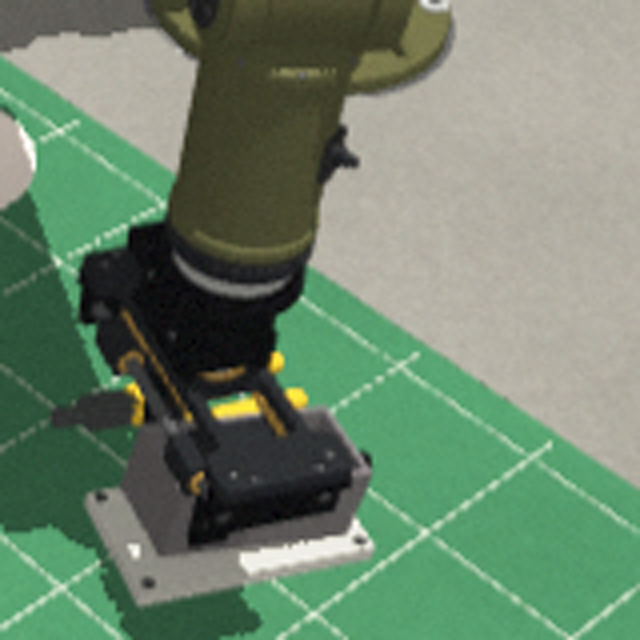

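Leveling works. I finish the arc, down to about z 0.206.

{"method": "carry_out", "body": {
  "increments": [
    [0.0013, -0.0006, -0.003, 0, 1],
    [0.0026, -0.0011, -0.006, 0, 1],
    [0.0038, -0.0016, -0.009, 0, 1],
    [0.0049, -0.0021, -0.012, 0, 1],
    [0.0057, -0.0025, -0.0145, 0, 1],
    [0.0061, -0.0027, -0.0155, 0, 1],
    [0.0061, -0.0027, -0.016, 0, 1],
    [0.0061, -0.0027, -0.0165, 0, 1],
    [0.0061, -0.0027, -0.0165, 0, 1]
  ]
}}

```text
time_s: 18.0
tool_pos: [0.4869, 0.3129, 0.2061]
tool_rot: [179.9, -0.0, 67.1]
force: [-1.3, -2.0, 4.3]
grip_width: 0.0561
```

```bash
python3 -c "
from h import *
look('k',4,(200,360,400,560))"
```

```text
18.1 [0.4868593  0.31292335 0.20611513] [-2.74490195 -1.30179502  4.95509764] 0.055923403358684426
```

View pics/z_k.png

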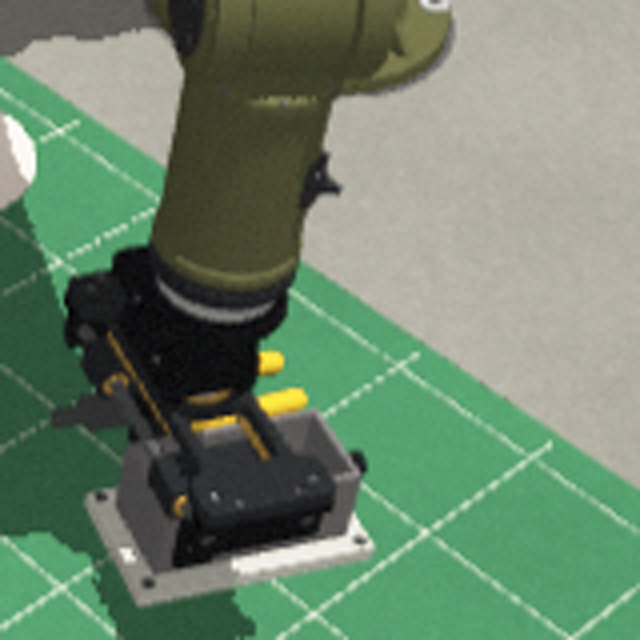

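{"method": "carry_out", "body": {
  "increments": [
    [0, 0, 0.0005, 0, -1],
    [0, 0, 0.0005, 0, -1],
    [0, 0, 0.0005, 0, -1],
    [0, 0, 0.0005, 0, -1],
    [0, 0, 0.0005, 0, -1],
    [0, 0, 0.0005, 0, -1],
    [0, 0, 0.02, 0, -1],
    [0, 0, 0.05, 0, -1],
    [0, 0, 0.09, 0, -1],
    [0, 0, 0.13, 0, -1],
    [0.01, -0.04, 0.16, -5, -1],
    [0.01, -0.08, 0.16, -10, -1],
    [0.01, -0.12, 0.16, -15, -1],
    [0.01, -0.16, 0.16, -20, -1],
    [0.01, -0.2, 0.16, -25, -1],
    [0.01, -0.24, 0.16, -30, -1]
  ]
}}

```text
time_s: 19.7
tool_pos: [0.4962, 0.0714, 0.3657]
tool_rot: [179.9, -0.0, 36.9]
force: [-0.1, -0.8, -0.1]
grip_width: 0.0871
```

```bash
python3 -c "
from h import *
look('l',4,(220,380,390,550))
p=np.load('/tmp/top_l.npz')['p']
cv2.imwrite('pics/zt_l.png',cv2.resize(p[250:345,110:220,::-1],None,fx=6,fy=6,interpolation=cv2.INTER_CUBIC))"
```

```text
19.8 [0.49683294 0.06644781 0.36518177] [-0.07052026 -0.28438575  0.12206842] 0.08690683583832622
```

View pics/z_l.png

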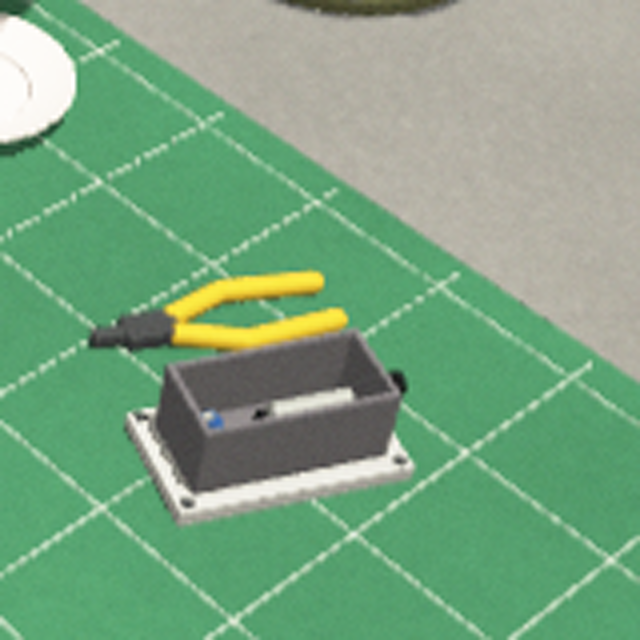

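View pics/zt_l.png

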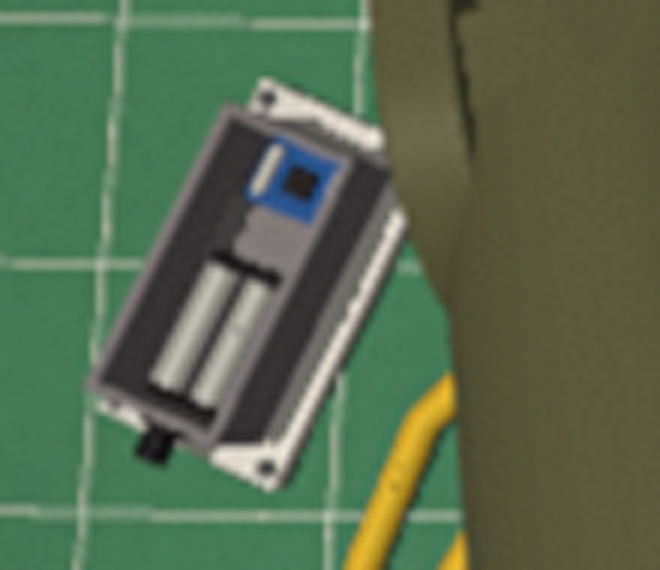

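```bash
python3 - <<'E'
from h import *
def rep(n,B):
    B=np.array(B)[:,:2]; v=(B[0]+B[1]-B[2]-B[3])/2; w=(B[0]+B[3]-B[1]-B[2])/2
    print(n,B.mean(0).round(4),"yaw",np.degrees(np.arctan2(v[1],v[0])).round(2),np.linalg.norm(v).round(4),np.linalg.norm(w).round(4)); return B.mean(0)
b=rep("box top",[ray("top",*cr(x,y,110,250,6),.062) for x,y in [(229,104),(357,158),(214,448),(90,386)]])
p=rep("plate top",[ray("top",*cr(x,y,110,250,6),.012) for x,y in [(262,78),(440,160),(278,488),(100,405)]])
# scene: box bottom/plate: order minus-x end first: board-end left/right
b2=rep("box scene",[ray("scene",*cr(x,y,390,220,4),.062) for x,y in [(207,432),(164,367),(357,332),(402,394)]])
p2=rep("plate scene",[ray("scene",*cr(x,y,390,220,4),.012) for x,y in [(182,518),(126,420),(350,372),(412,468)]])
e=np.array([np.cos(np.radians(157)),np.sin(np.radians(157))]);n=np.array([-e[1],e[0]])
for d in (b-p,): print("offset mm along/across",(d@e*1000).round(1),(d@n*1000).round(1))
# scene holes: visible plate corner holes
E
```

```text
box top [0.4506 0.3289] yaw -22.82 0.1194 0.0548
plate top [0.45   0.3282] yaw -23.04 0.1434 0.081
box scene [0.4504 0.3294] yaw -23.44 0.1196 0.0517
plate scene [0.452  0.3304] yaw -22.02 0.1446 0.0777
offset mm along/across -0.2 -0.9
```

{"method": "carry_out", "body": {
  "increments": [
    [-0.003, -0.04, 0, -4, 1],
    [-0.006, -0.08, 0, -8, 1],
    [-0.01, -0.12, 0, -12, 1],
    [-0.014, -0.16, 0, -16, 1],
    [-0.018, -0.2, 0, -20, 1],
    [-0.022, -0.24, 0, -24, 1],
    [-0.026, -0.28, 0, -28, 1],
    [-0.03, -0.32, 0, -32, 1],
    [-0.033, -0.36, 0, -36, 1],
    [-0.036, -0.4, 0, -39, 1],
    [-0.038, -0.435, 0, -39, 1],
    [-0.039, -0.455, 0, -39, 1],
    [-0.039, -0.464, -0.02, -39, 1],
    [-0.039, -0.464, -0.05, -39, 1],
    [-0.039, -0.464, -0.075, -39, 1],
    [-0.039, -0.464, -0.085, -39, 1],
    [-0.039, -0.464, -0.085, -39, 1],
    [-0.039, -0.464, -0.085, -39, 1]
  ],
  "grip_force": 20
}}

```text
time_s: 21.6
tool_pos: [0.4583, -0.3908, 0.2816]
tool_rot: [180.0, -0.1, -1.8]
force: [0.7, -0.2, 0.6]
grip_width: 0.0004
```

```bash
python3 -c "
from h import *
look('m',5,(100,220,230,350))"
```

```text
21.7 [ 0.45829427 -0.39121709  0.2822289 ] [-0.95899746 -0.38688583  0.59634063] 0.00031539802506163944
```

View pics/z_m.png

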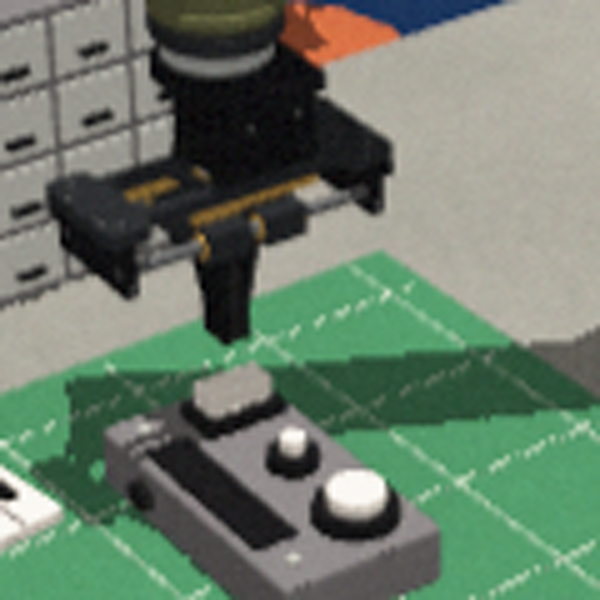

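{"method": "carry_out", "body": {
  "increments": [
    [0, 0, -0.015, 0, 1],
    [0, 0, -0.028, 0, 1],
    [0, 0, -0.036, 0, 1],
    [0, 0, -0.039, 0, 1],
    [0, 0, -0.042, 0, 1],
    [0, 0, -0.044, 0, 1],
    [0, 0, -0.045, 0, 1],
    [0, 0, -0.045, 0, 1],
    [0, 0, -0.045, 0, 1]
  ]
}}

```text
time_s: 22.6
tool_pos: [0.4576, -0.3907, 0.2415]
tool_rot: [179.9, 0.1, -1.9]
force: [-13.1, 9.2, 38.3]
grip_width: 0.0006
```

{"method": "carry_out", "body": {
  "increments": [
    [0, 0, 0.02, 0, 1],
    [0, 0, 0.06, 0, 1],
    [0, 0, 0.1, 0, 1],
    [0, 0, 0.13, 0, 1],
    [0, 0, 0.14, 0, 1],
    [0, 0, 0.14, 0, 1],
    [0, 0, 0.14, 0, 1]
  ]
}}

```text
time_s: 23.3
tool_pos: [0.4571, -0.391, 0.3735]
tool_rot: [-179.9, 0.1, -1.9]
force: [-0.3, 0.4, -0.2]
grip_width: 0.0005
```

```bash
python3 -c "
from h import *
look('n',5,(100,220,230,350))
a=np.load('/tmp/top_a.npz')['p'];b=np.load('/tmp/top_n.npz')['p'];print(env.get_obs()['force'])"
```

```text
23.4 [ 0.45704013 -0.39090057  0.37298611] [-0.33127448  0.14732944 -0.87765419] 0.00042475371509317824
[-0.33127448  0.14732944 -0.87765419]
```

View pics/top_n.png

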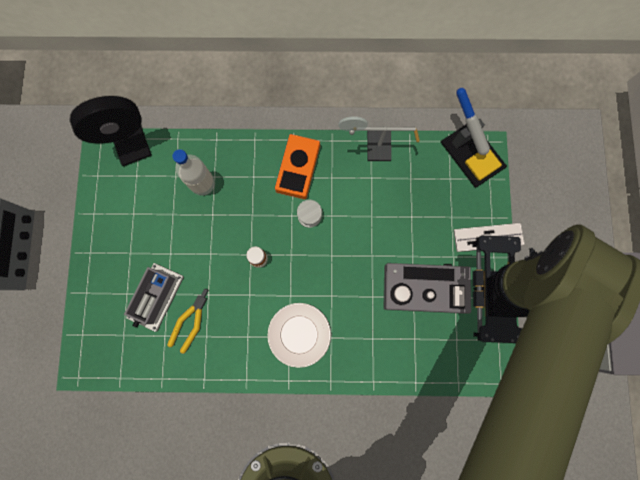

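View pics/scene_n.png

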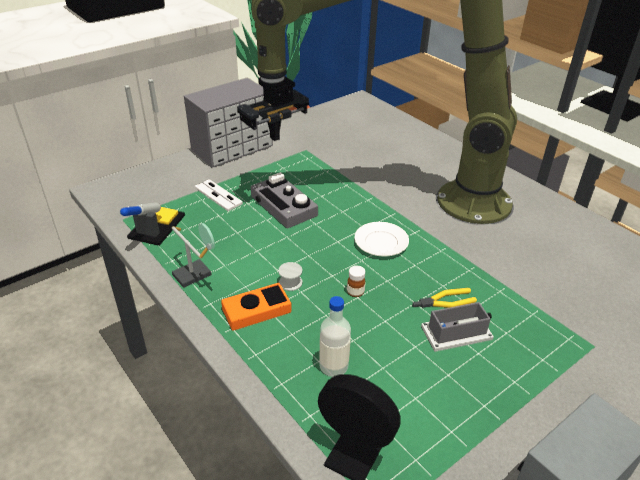

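```bash
python3 -c "
from cell import env
print(env.sign_off())"
```

```text
the job is handed in; nothing more can be done
None
```

The job is done in the order you asked and handed in at about 23 s, but no verdict came back.

**What I did**
- **Large round key:** I pressed it until it bottomed (about 20 N) before touching the box.
- **Tilt:** The tool cannot tilt, so I gripped the box lightly near its board end and raised that end over its gland-end edge to about 30°. I then clamped it at 50 N, lifted it about 60 mm clear and held it there for just over 2 s.
- **Set-down:** I lowered the box gland end first onto the plate, let it pivot level under a light grip, and released it.
- **Bar key:** I pressed it until it bottomed, then withdrew to about 19 cm above the bench.

**What the last checks showed**
- **Position on the plate:** In the top camera the box is about 1 mm off centre and 0.2° off lengthwise. The scene camera gave 1.4° between box and plate, but its corner picks were coarser.
- **Everything else:** The battery holder is still in the box. By eye, the jar, spool, cutters, dish and other items have not moved. The small round key was never touched.

**Checks that disagreed or ran close**
- **Tilt angle:** The corner-pixel check gave about 30°, the plane fit on the sensor board 29.4°, and the rim depth points about 28°. A first attempt gave 36–43°; I rejected it because that camera looks almost along the box.
- **Sideways lean:** The board plane fit read 4.9° and the rim depths ranged from about 0° to 3°. I took this as noise, since both pads held the walls flat, but I did not confirm it.
- **Bar key force:** The fingertip press peaked at about 38 N measured, harder than needed and close to the 40 N limit for the arm and gripper body.

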